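Snap the rotor onto the mini centrifuge and tug-test it

ROBOT

A 6-joint arm with a two-finger parallel gripper is mounted at the origin on the work surface. World frame = base frame: x ahead of the robot, y to its left, z up, the work surface at z = 0. Lengths are in m, angles in rad, forces in N, time in s.
With the tool pointing down it reaches from about 0.3 to 0.875 m from the base axis. Payload 6.4 kg.
Tool frame: the origin (TCP) lies between the finger pads; the fingertips stand 11 mm ahead of it and the grasp point (between the pads) lies 8 mm behind it (ctrl.tcp_to_tips is the y of the fingertips in the tool frame, in m); y points along the fingers, x is the direction in which the jaws open and shut, and the axes are right-handed (so a half turn about y gives the same grasp; the last joint's range is limited). The gripper opens to 85 mm and grips with 20 to 120 N. Pads are 22 mm wide; open, the fingers measure 114 mm over their backs; the gripper's body (76 mm by 85 mm) begins 54 mm behind the grasp point. The pads swing forward as they close: fully open they stand 13 mm farther back than shut.
Start: joints at [-0.206, 0.181, 1.607, -0, 1.354, -0.206], TCP at [0.575, 0, 0.242] pointing down, gripper open.
Joint ranges: [-2.99, 2.99], [-0.89, 2.07], [0.3, 2.58], [-1.14, 4.28], [0, 2.63], [-3.12, 3.12]. Speed limits (rad/s): [2.57, 2.57, 3.01, 3.14, 3.14, 3.14].

INTERFACE

Orientations are given as a unit quaternion [w, x, y, z].
In Python, from bench import ctrl gives the robot as it stands.
- The arm moves only by the tool apply_moves, never from a script. Its argument "plan" is text: rows parted by semicolons, each of 7 numbers parted by spaces: the shift along the tool's x, y, z each as a share of 0.05 m, from -1 to 1, then the turn, a rotation vector about the tool's x, y, z each as a share of 0.12 rad, from -1 to 1, then the opening, from 0 (shut) to 1 (fully open). In form: dx dy dz wx wy wz claw; .... A call has exactly 5 rows; each row shifts and turns the commanded pose from where the row before left it, along the tool's axes as they then stand; what a row does not reach is not made up. A row lasts 1/10 s, in which the tool goes at most 50 mm and 8.59 degrees, less where a joint would pass 70% of its speed; a pose out of reach is approached as far as the arm can. A call with a number of a shift or a turn outside -1 to 1 is refused whole. A call with a gripper value outside its range is refused whole. The fingers move at their own pace and stop on an object; the grip force is fixed at half the most. Time passes only in rows, so rows that do not move let the fingers close, or fill a call up. It gives the time, the measured TCP pose, the force and the opening at its end, in the units of the state.
- ctrl.get_obs(): the state, without advancing time (a new reading comes with each control period).
- ctrl.camera(name): name is "scene" or "side" or "wrist"; returns the picture (480x640x3 uint8, red, green, blue); there is no depth.
- ctrl.get_calibration(name): a dict with "intrinsics" (3x3 intrinsics, pixels), "R" (3x3) and "t" (3): a world point X has camera coordinates R X + t. Camera axes: x right, y down, z forward; pixel columns grow to the right and rows downward; lengths in m; the calibration is good to about 2 mm. The wrist camera is an equidistant fisheye: a pixel r from the principal point sees the ray r / f radians off the axis. A picture is of the moment at which its call begins: read the wrist's pose just before it. get_calibration takes no time and is no camera call; for the wrist camera it gives the pose at the moment of the call.
- ctrl.hand_in(): hands the job in, once; it reports no verdict.
Trained networks look in the newest picture that a camera, given by its name, has taken for a name from the list of things; names that differ only in an ending like _2 or _b are one class to them, and where a whole thing is asked for, a point or a joint stands for the part that bears it (a point fixed in the world has none). Each returns a list of dicts, best first, with "score" (0 to 1); they miss things now and then, are a little off and sometimes report something else, mostly with a low value. They report only what shows in the picture. A call takes as long as a camera call. They do not tell look-alikes from the thing itself.
- ctrl.recognise(camera, target): "point" ([x, y, z] in m, in world coordinates, good to about 4 mm: the middle of the surface that is visible of it).
The state is a dict: "time_s": time; "q": joint angles; "dq": joint speeds; "joint_efforts": joint torques, N m; "eef_pos": TCP position; "eef_rot": TCP orientation; "wrist_force": force on the tool from outside, world axes, zero at the start; "torque": the same for the moment, N m; "opening": opening from 0.0 (shut) to 1.0 (fully open).
Only numpy, scipy, OpenCV 4.12 (cv2) and the standard library are available. Lean on these libraries where they do the work, as an engineer would, in place of code of your own. Each camera call takes 0.05 s, during which the arm holds its last target.

TASK

Fit the loose blue rotor onto the spindle of the open mini centrifuge: by its knob, press it straight down until it clicks fully home, with no more than 25 N. Then tug it straight up by the knob with about 15 N, never over 20 N, for about a second to confirm that it is locked (if it comes up, press it home and tug again). Leave it locked on the spindle, let go, and do not disturb the tube rack, the bottles or the pipette.

Things in the scene. Friction and masses are not known exactly. Their poses are not given: they have to be found in the camera images.
- rotor_knob (a point): Loose mini-centrifuge rotor: blue dish, 100 mm across, silvery ribbed round knob (24 mm diameter) in the middle, to be pinched from above. Mass 0.18 to 0.33 kg. Point on the axis at the knob's middle, 50 mm above the flat underside, 16 mm below the knob top; z is the rotor axis, up. The knob stands free from 30 to 66 mm above the underside; the dish rim is 35 mm high. Starts flat on the bench.
- rotor_foot (a point): Centre of the rotor's flat underside, where a 16 mm bore opens that runs 32 mm up the axis; above a 5 mm thick lip it widens to a groove for the locking noses. Fully home, this point lies on spindle_seat. The rotor may go on at any yaw.
- spindle_seat (a point): Mini centrifuge on levelling feet: white base 205 x 160 mm, grey bowl on it (outer radius 73, inner 62 mm, rim 24 mm above this point), black front panel, clear lid standing open. Point on the axis of the upright steel spindle, on the flange (radius 16 mm) that carries the rotor, 66 to 74 mm above the bench. x points from the front panel to the lid, y across the machine, z up.
- spindle_tip (a point): Top of the spindle, 30 mm above the seat; 13.6 mm diameter, last 8 mm tapered to 6 mm. Two sprung noses stick out 6.5 to 17 mm above the seat. The rotor meets them about 12 mm above its seat, needs 8 to 18 N (it varies) until 6 mm above, then slides easier and clicks in the last 2 mm. Clicked in it has 1.5 mm of play, then holds against any pull; not clicked in it comes up below 10 N.
- drive (a joint): Up-and-down movement of the whole spindle on the motor's stiff rubber mounts, in m; 0 at rest without the rotor, positive up, negative when pressed down; 20 N per mm, so 15 N moves it only 0.75 mm.
- lid_mid (a point): Middle of the open clear lid, a 150 mm disc with blue rim that leans back behind the bowl, fixed. It stands 80 to 190 mm behind the spindle axis (along x of spindle_seat) and reaches 260 mm above the bench; a wide gripper should close along y of spindle_seat to stay clear of it.
- tube_rack_mid (a point): White plastic rack, 150 x 46 mm, with six capped sample tubes, 107 mm high in all; this point is 60 mm up in its middle, x along the rack. Loose: leave alone.
- bottle_red_mid (a point): White reagent bottle with red cap, 60 mm diameter, 135 mm high; point at mid height. Loose: leave alone.
- bottle_blue_mid (a point): White reagent bottle with blue cap, 60 mm diameter, 135 mm high; point at mid height. Loose: leave alone.
- pipette_mid (a point): Hand pipette lying on the bench, about 290 mm long along its x axis, 24 mm wide, 36 mm high; point 11 mm up. Loose: leave alone.
Not all that is in view belongs to the job. Of the things like the part that bears rotor_knob, leave any that is green or orange; of the rest the smaller one is meant.

How it is judged:
On the way, in this order (a step that is already met when the one before it is completed fails the run):
1. the rotor is fully home on the spindle: underside within 2 mm of the seat, centred within 3 mm, upright within 3 degrees (z of rotor_foot in the frame of spindle_seat between -0.003 and 0.002 m and horizontal distance between rotor_foot and spindle_seat below 0.003 m and angle between rotor_knob's own z axis and vertical below 0.055 rad), for 0.1 s.
2. the rotor is tugged up against the locking noses, the spindle carrying 11 to 19 N of upward pull for 0.6 s, and does not come off (value of joint drive between 0.00055 and 0.00095 m and z of rotor_foot in the frame of spindle_seat below 0.004 m and horizontal distance between rotor_foot and spindle_seat below 0.003 m), for 0.6 s.
At the end, for the whole second after the job is handed in: The rotor sits released and at rest on the spindle: underside within 2 mm of the seat, centred within 3 mm, upright within 3 degrees, and the spindle back at its rest height (all of step 1 and value of joint drive between -0.0004 and 0.0002 m and linear speed of rotor below 0.02 m/s); the robot touches nothing.
It fails at once if the spindle is pulled up harder than 22 N (value of joint drive above 0.0011 m).
It fails at once if the spindle is pressed down harder than 30 N (value of joint drive below -0.0015 m).
It fails at once if the rotor is tipped over (angle between rotor_knob's own z axis and vertical above 0.6 rad).
It fails at once if the tube rack, a bottle or the pipette is moved more than 15 mm (distance of any of tube_rack_mid, bottle_red_mid, bottle_blue_mid, pipette_mid from where it was at the start of the episode above 0.015 m).
It also fails if it takes over 61 s, if anything falls off the work surface, if the arm or the gripper's body presses on something with over 40 N, if the wrist force passes 120 N, or if a joint passes its speed limit or range.

## Working session

There is one attempt and no reset: what is moved stays moved. The work goes in short steps, Python scripts to look and compute and a tool call to move; the robot and the scene stay as the last step left them, time stands still between calls to the robot, and variables do not carry over. Pictures are saved under pics/ and viewed, and the job is handed in when it is done.

Besides the shell and the picture viewer there is one more tool, called after "Emit:" as name(argument=value, ...) on one line, values as JSON. apply_moves: Moves the arm, as the interface text tells. Shift numbers are shares of 0.05 m and turn numbers shares of 0.12 rad, none past 1 either way. Its arguments: {"type":"object","properties":{"plan":{"type":"string"}},"required":["plan"]}

```bash
ls; mkdir -p pics; python3 - <<'E'
from bench import ctrl
import cv2
for c in ("scene","side","wrist"):
    im=ctrl.camera(c); cv2.imwrite(f"pics/{c}0.png",im[:,:,::-1])
    for t in ("rotor_knob","spindle_tip","spindle_seat","lid_mid","tube_rack_mid","bottle_red_mid","bottle_blue_mid","pipette_mid"):
        r=ctrl.recognise(c,t)
        print(c,t,[([round(float(v),3) for v in d["point"]],round(d["score"],2)) for d in r])
o=ctrl.get_obs(); print(o)
E
```

```text
pics
scene rotor_knob [([0.412, 0.361, 0.032], 0.75), ([0.525, 0.216, 0.033], 0.74), ([0.824, 0.035, 0.041], 0.68), ([0.342, 0.182, 0.043], 0.56)]
scene spindle_tip []
scene spindle_seat [([0.426, -0.005, 0.018], 0.66), ([0.495, -0.273, 0.068], 0.58)]
scene lid_mid [([0.568, -0.278, 0.067], 0.74)]
scene tube_rack_mid [([0.657, -0.004, 0.069], 0.63)]
scene bottle_red_mid [([0.618, 0.464, 0.076], 0.71)]
scene bottle_blue_mid [([0.636, -0.455, 0.085], 0.86), ([0.424, -0.004, 0.016], 0.5), ([0.617, 0.464, 0.075], 0.42)]
scene pipette_mid [([0.425, -0.007, 0.016], 0.66)]
side rotor_knob [([0.398, 0.347, 0.032], 0.95), ([0.325, 0.161, 0.04], 0.89), ([0.803, 0.022, 0.041], 0.72)]
side spindle_tip []
side spindle_seat []
side lid_mid [([0.521, -0.278, 0.06], 0.93)]
side tube_rack_mid [([0.628, -0.009, 0.069], 0.63)]
side bottle_red_mid []
side bottle_blue_mid [([0.608, -0.469, 0.086], 0.56)]
side pipette_mid [([0.413, -0.011, 0.016], 0.61)]
wrist rotor_knob [([0.518, 0.184, 0.031], 0.87), ([0.798, 0.038, 0.037], 0.74), ([0.337, 0.167, 0.045], 0.62)]
wrist spindle_tip []
wrist spindle_seat []
[... 262 characters left out ...]
ime_s': 1.35, 'q': array([-2.06297777e-01,  1.80799503e-01,  1.60701837e+00, -2.74831334e-06,
        1.35376292e+00, -2.06316438e-01]), 'dq': array([-1.23335348e-03,  9.57751365e-04, -1.21132243e-03,  7.77141829e-04,
        8.90196126e-05,  3.71617449e-04]), 'joint_efforts': array([-6.19835355e-04, -4.44851983e+01, -3.51676977e+01, -3.83882598e-04,
        7.79143684e-04, -3.28130329e-05]), 'eef_pos': array([5.75016106e-01, 1.45685976e-05, 2.42279846e-01]), 'eef_rot': array([-7.07104993e-01,  7.07108569e-01,  1.07171565e-05, -2.89656865e-06]), 'wrist_force': array([ 0.12887694, -0.07016711,  0.0282558 ]), 'torque': array([0.04312715, 0.00839578, 0.03772153]), 'opening': 0.9979339791547662}
```

View pics/scene0.png

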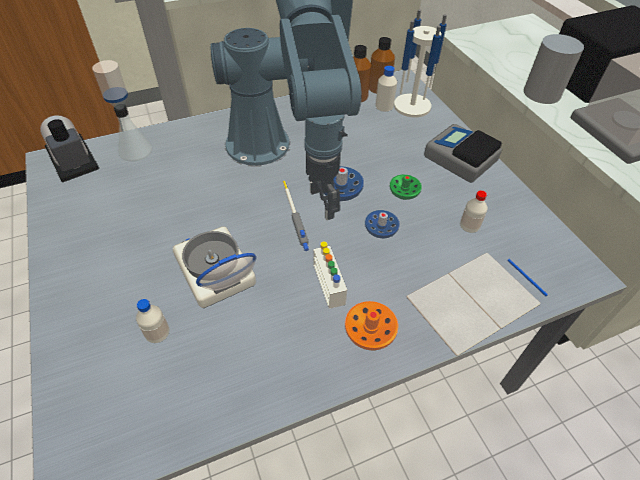

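View pics/side0.png

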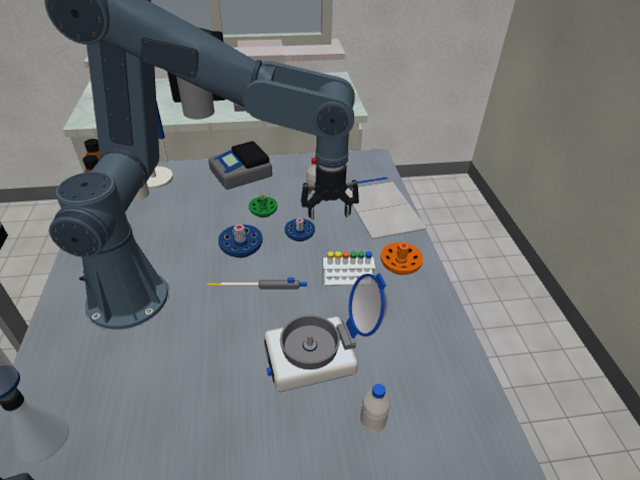

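View pics/wrist0.png

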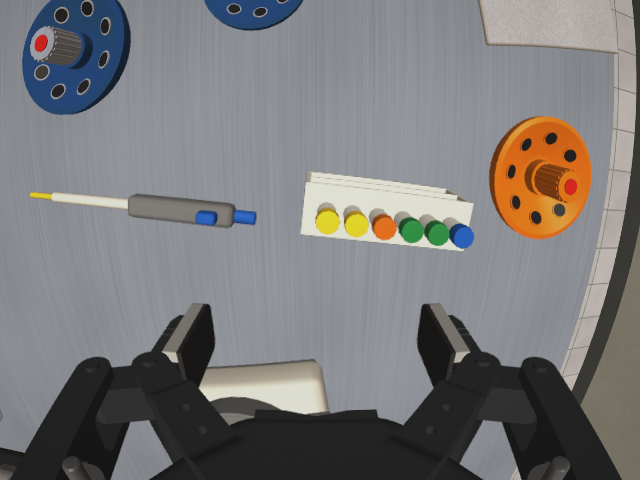

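```bash
python3 - <<'E'
from bench import ctrl
print(ctrl.tcp_to_tips)
for c in ("scene","side","wrist"):
    k=ctrl.get_calibration(c); print(c,k, -k['R'].T@k['t'])
E
```

```text
0.011
scene {'intrinsics': array([[474.21107998,   0.        , 319.154511  ],
       [  0.        , 474.21107998, 237.44083035],
       [  0.        ,   0.        ,   1.        ]]), 'R': array([[ 0.38171296,  0.92421161,  0.01131913],
       [ 0.70933888, -0.28507214, -0.64464891],
       [-0.59256524,  0.25409994, -0.76439496]]), 't': array([-0.21483841, -0.33007637,  1.66392215])} [ 1.30212504 -0.31834195  1.06154211]
side {'intrinsics': array([[466.38906088,   0.        , 319.8080346 ],
       [  0.        , 466.38906088, 251.15505324],
       [  0.        ,   0.        ,   1.        ]]), 'R': array([[ 0.99006675, -0.13920249,  0.01976112],
       [-0.07917025, -0.66811829, -0.73983108],
       [ 0.11618909,  0.73091766, -0.6725024 ]]), 't': array([-0.54963179,  0.13087817,  1.33393896])} [ 0.39954466 -0.96406754  1.00476623]
wrist {'intrinsics': array([[371.64829954,   0.        , 315.60933389],
       [  0.        , 371.64829954, 237.9961135 ],
       [  0.        ,   0.        ,   1.        ]]), 'R': array([[ 9.99999926e-01, -7.35402314e-05, -3.77540274e-04],
       [ 4.49959002e-05, -9.52446262e-01,  3.04706606e-01],
       [-3.81995017e-04, -3.04706600e-01, -9.52446188e-01]]), 't': array([-0.57562232, -0.03904325,  0.37955049])} [0.57576902 0.07842261 0.37318083]
```

The scene shows two blue rotors: one near (0.33, 0.17) and a smaller one near (0.52, 0.19). The green and orange ones are decoys. Zooming in on the small blue rotor and the centrifuge.

```bash
python3 - <<'E'
import cv2,numpy as np
s=cv2.imread("pics/scene0.png"); d=cv2.imread("pics/side0.png")
def crop(im,x0,y0,w,h,k): return cv2.resize(im[y0:y0+h,x0:x0+w],None,fx=k,fy=k,interpolation=cv2.INTER_CUBIC)
a=np.hstack([crop(s,350,190,66,50,6),crop(d,268,200,66,50,6)])
b=np.hstack([crop(s,165,220,100,85,4),crop(d,260,300,100,85,4)])
cv2.imwrite("pics/a.png",a);cv2.imwrite("pics/b.png",b)
E
```

```text
(no output)
```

View pics/a.png

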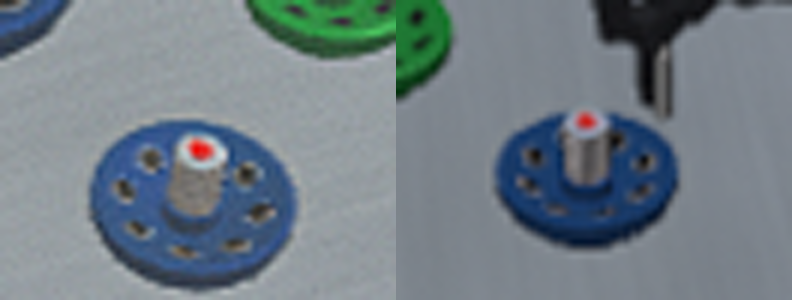

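View pics/b.png

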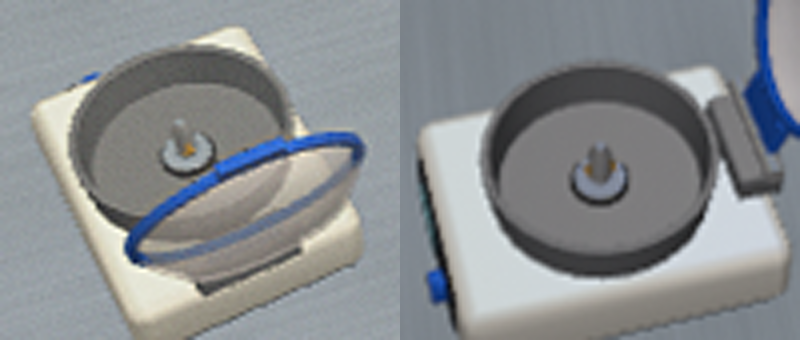

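```bash
cat > h.py <<'E'
import numpy as np
from bench import ctrl
def ray(c,u,v):
    k=ctrl.get_calibration(c);K=k['intrinsics'];R=k['R'];o=-R.T@k['t']
    if c=='wrist':
        x=(u-K[0,2]);y=(v-K[1,2]);r=np.hypot(x,y);th=r/K[0,0]
        d=np.array([np.sin(th)*x/r,np.sin(th)*y/r,np.cos(th)]) if r>0 else np.array([0,0,1.])
    else: d=np.linalg.inv(K)@[u,v,1]
    d=R.T@d; return o,d/np.linalg.norm(d)
def tri(obs):
    A=np.zeros((3,3));b=np.zeros(3);rs=[]
    for c,u,v in obs:
        o,d=ray(c,u,v);P=np.eye(3)-np.outer(d,d);A+=P;b+=P@o;rs.append((o,P))
    X=np.linalg.solve(A,b);return X,[np.linalg.norm(P@(X-o)) for o,P in rs]
def atz(c,u,v,z):
    o,d=ray(c,u,v);return o+d*(z-o[2])/d[2]
E
python3 - <<'E'
from h import *
np.set_printoptions(precision=4,suppress=True)
print("knobtop",tri([("scene",383.7,215),("side",299.8,220)]))
print("knob@66",atz("scene",383.7,215,.066),atz("side",299.8,220,.066))
print("tip",tri([("scene",210,250.5),("side",310,336.5)]),atz("scene",210,250.5,.1),atz("side",310,336.5,.1))
print("flange",tri([("scene",211.8,258.7),("side",309.8,345)]),atz("scene",211.8,258.7,.07),atz("side",309.8,345,.07))
# base edges on side crop
P=[atz("side",260+x/4,300+y/4,.05) for x,y in((20,130),(310,68),(60,322),(390,260))]
print(P,np.arctan2(*(P[1]-P[0])[[1,0]]),np.arctan2(*(P[3]-P[2])[[1,0]]))
# small rotor width
print(atz("scene",350+91/6,190+195/6,.03)-atz("scene",350+297/6,190+205/6,.03))
E
```

```text
knobtop (array([0.5187, 0.2182, 0.0616]), [np.float64(0.0006142928307950326), np.float64(0.0006142928307950274)])
knob@66 [0.5216 0.2164 0.066 ] [0.5184 0.2118 0.066 ]
tip (array([ 0.4903, -0.2773,  0.0973]), [np.float64(0.00017389266627984345), np.float64(0.0001738926662798943)]) [ 0.4923 -0.2773  0.1   ] [ 0.4901 -0.2795  0.1   ]
flange (array([ 0.4902, -0.2778,  0.0635]), [np.float64(0.00035991124880183697), np.float64(0.0003599112488018245)]) [ 0.4958 -0.2784  0.07  ] [ 0.4894 -0.2822  0.07  ]
[array([ 0.383 , -0.2149,  0.05  ]), array([ 0.5749, -0.1875,  0.05  ]), array([ 0.3986, -0.3573,  0.05  ]), array([ 0.5979, -0.34  ,  0.05  ])] 0.14173662557764435 0.08658739060467456
[-0.0433 -0.0904  0.    ]
```

The target is the 100 mm blue rotor, with its knob at about (0.520, 0.215). The spindle is at about (0.491, -0.278) and the machine yaw is about 0.11. I'll move above the rotor and turn the jaws along the machine's y, keeping the wrist camera on the front side.

Emit:
apply_moves(plan="-0.22 0 0.86 0 0 0 0.55; -0.22 0 0.86 0 0 0 0.55; -0.22 0 0.86 0 0 0 0.55; -0.22 0 0.86 0 0 0 0.55; -0.22 0 0.86 0 0 0 0.55")

```text
time_s: 1.85
eef_pos: [0.5194, 0.2166, 0.2425]
eef_rot: [0.707, -0.707, -0.0, -0.0]
wrist_force: [0.3, 0.5, 0.6]
opening: 0.55
```

Emit:
apply_moves(plan="0 0 0 0 -1 0 0.55; 0 0 0 0 -1 0 0.55; 0 0 0 0 -1 0 0.55; 0 0 0 0 -1 0 0.55; 0 0 0 0 -1 0 0.55")

```text
time_s: 2.35
eef_pos: [0.52, 0.2151, 0.2423]
eef_rot: [-0.675, 0.675, 0.211, -0.211]
wrist_force: [-0.9, 0.0, 0.3]
opening: 0.547
```

Emit:
apply_moves(plan="0 0 0 0 -1 0 0.55; 0 0 0 0 -1 0 0.55; 0 0 0 0 -1 0 0.55; 0 0 0 0 -1 0 0.55; 0 0 0 0 -1 0 0.55")

```text
time_s: 2.85
eef_pos: [0.52, 0.215, 0.2423]
eef_rot: [-0.583, 0.583, 0.401, -0.401]
wrist_force: [-1.1, 1.0, 0.0]
opening: 0.544
```

Emit:
apply_moves(plan="0 0 0 0 -1 0 0.55; 0 0 0 0 -1 0 0.55; 0 0 0 0 -1 0 0.55; 0 0 0 0 -1 0 0.55; 0 0 0 0 0 0 0.55")

```text
time_s: 3.35
eef_pos: [0.52, 0.215, 0.2423]
eef_rot: [-0.472, 0.472, 0.527, -0.527]
wrist_force: [-0.9, -0.2, -0.8]
opening: 0.552
```

```bash
cat >> h.py <<'E'
import cv2
from scipy.spatial.transform import Rotation as Ro
def st():
    o=ctrl.get_obs(); w=o['eef_rot']; M=Ro.from_quat([w[1],w[2],w[3],w[0]]).as_matrix()
    print("t",round(o['time_s'],2),"p",o['eef_pos'].round(4),"F",o['wrist_force'].round(1),"open",round(o['opening'],3),"q",o['q'].round(2))
    print("toolx",M[:,0].round(3),"tooly",M[:,1].round(3),"toolz",M[:,2].round(3))
    return o,M
def proj(c,X):
    k=ctrl.get_calibration(c);K=k['intrinsics'];p=k['R']@np.asarray(X)+k['t']
    if c=='wrist':
        th=np.arctan2(np.hypot(p[0],p[1]),p[2]);r=th*K[0,0];n=p[:2]/np.hypot(p[0],p[1]);return K[:2,2]+r*n
    p=K@p;return p[:2]/p[2]
E
python3 - <<'E'
from h import *
st()
im=ctrl.camera("wrist");cv2.imwrite("pics/w1.png",im[:,:,::-1])
print(proj("wrist",[.52,.215,.066]),ctrl.recognise("wrist","rotor_knob"))
E
```

```text
t 3.35 p [0.52   0.215  0.2423] F [-0.9 -0.2 -0.8] open 0.552 q [ 0.18  0.15  1.64  0.    1.35 -1.5 ]
toolx [-0.11   0.994  0.   ] tooly [ 0.  0. -1.] toolz [-0.994 -0.11  -0.   ]
[315.15525349 214.45121442] [{'point': [0.8313, 0.0794, 0.0438], 'score': 0.79}, {'point': [0.4073, 0.3533, 0.0301], 'score': 0.77}, {'point': [0.5138, 0.2171, 0.0307], 'score': 0.61}, {'point': [0.3595, 0.1791, 0.0474], 'score': 0.58}]
```

View pics/w1.png

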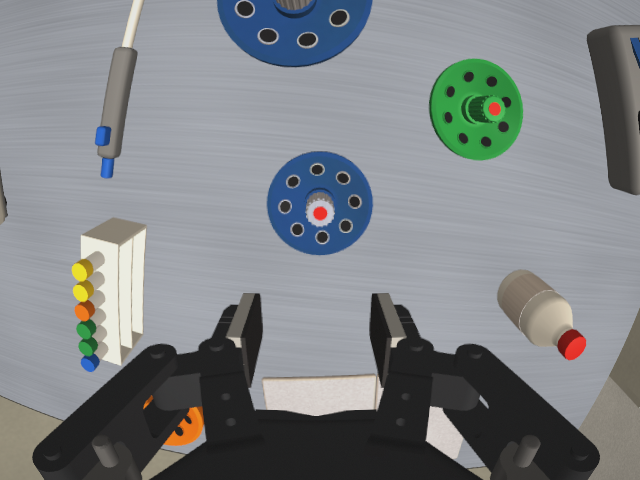

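The knob top shows at about (320, 213), between the fingers' line, and the neighbours are clear. Measuring it.

```bash
python3 - <<'E'
from h import *
im=cv2.imread("pics/w1.png").astype(int)
b,g,r=im[...,0],im[...,1],im[...,2]
m=(r>180)&(g<90)&(b<90); m[:, :300]=0; m[:,340:]=0; m[:190]=0;m[240:]=0
v,u=np.nonzero(m); print(u.mean(),v.mean(),len(u)); X=atz("wrist",u.mean(),v.mean(),.066); print(X)
# dish silhouette blue centre at mid height
hsv=cv2.cvtColor(im.astype(np.uint8),cv2.COLOR_BGR2HSV)
mm=cv2.inRange(hsv,(100,100,40),(125,255,255));mm[:140]=0;mm[265:]=0;mm[:,:255]=0;mm[:,385:]=0
c=max(cv2.findContours(mm,0,2)[0],key=cv2.contourArea);e=cv2.fitEllipse(c);print(e)
print(atz("wrist",*e[0],.035))
o,M=st(); print("tool delta",M.T@(X-o['eef_pos']))
E
```

```text
319.8045112781955 212.93233082706766 133
[0.51825382 0.21879451 0.066     ]
((319.3948974609375, 202.91781616210938), (102.25152587890625, 104.43750762939453), 91.73983001708984)
[0.51636107 0.21860246 0.035     ]
t 3.45 p [0.52   0.215  0.2423] F [0.  0.8 0.4] open 0.549 q [ 0.18  0.15  1.64  0.    1.35 -1.5 ]
toolx [-0.106  0.994  0.   ] tooly [ 0.  0. -1.] toolz [-0.994 -0.106 -0.   ]
tool delta [0.00393447 0.17630926 0.0013584 ]
```

Emit:
apply_moves(plan="0.08 0.7 0.04 0 0 0 0.55; 0 0.7 0 0 0 0 0.55; 0 0.7 0 0 0 0 0.55; 0 0.7 0 0 0 0 0.55; 0 0.6 0 0 0 0 0.55")

```text
time_s: 3.95
eef_pos: [0.517, 0.2187, 0.0705]
eef_rot: [0.473, -0.473, -0.526, 0.526]
wrist_force: [-0.4, -0.1, -0.2]
opening: 0.546
```

```bash
python3 - <<'E'
from h import *
st()
im=ctrl.camera("wrist");cv2.imwrite("pics/w2.png",im[:,:,::-1])
print(proj("wrist",[.5178,.2187,.066]))
im=ctrl.camera("side");cv2.imwrite("pics/s2.png",cv2.resize(im[170:270,230:370,::-1],None,fx=4,fy=4))
E
```

```text
t 3.95 p [0.517  0.2187 0.0705] F [-0.4 -0.1 -0.2] open 0.546 q [ 0.19  0.37  1.76  0.    1.02 -1.49]
toolx [-0.106  0.994 -0.   ] tooly [-0.001 -0.    -1.   ] toolz [-0.994 -0.106  0.001]
[316.48445468 330.55421338]
```

View pics/w2.png

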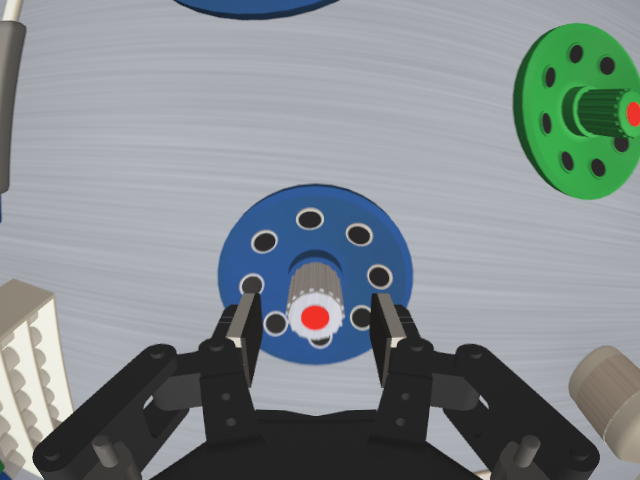

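View pics/s2.png

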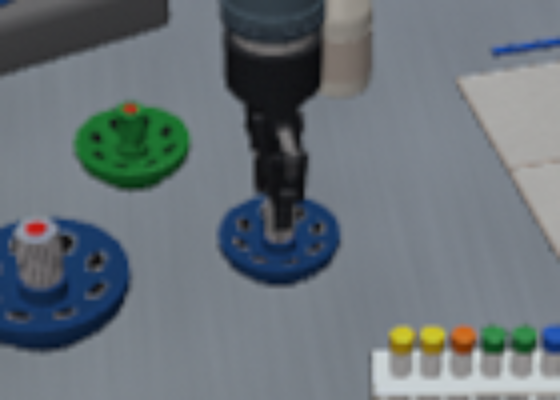

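```bash
python3 - <<'E'
from h import *
im=cv2.imread("pics/w2.png").astype(int)
b,g,r=im[...,0],im[...,1],im[...,2]
m=(r>180)&(g<90)&(b<90); m[:, :290]=0; m[:,340:]=0; m[:290]=0;m[350:]=0
v,u=np.nonzero(m); print(u.mean(),v.mean(),len(u)); 
o,M=st()
for z in (.062,.066,.07):
    X=atz("wrist",u.mean(),v.mean(),z); print(z,X,"tool delta",M.T@(X-o['eef_pos']))
# pads mid predicted
for d in (0,-.008,.011): print(d,proj("wrist",o['eef_pos']+M@[0,d,0]))
E
```

```text
314.722 317.152 500
t 4.05 p [0.5139 0.218  0.0679] F [-1.2 -0.5 -0.6] open 0.552 q [ 0.19  0.37  1.76 -0.    1.02 -1.49]
toolx [-0.107  0.994 -0.001] tooly [-0.009 -0.002 -1.   ] toolz [-0.994 -0.107  0.009]
0.062 [0.51525524 0.21781396 0.062     ] tool delta [-0.00032371  0.00589631 -0.00134108]
0.066 [0.5130015  0.21757912 0.066     ] tool delta [-0.00031996  0.00191659  0.00096028]
0.07 [0.51074776 0.21734427 0.07      ] tool delta [-0.00031621 -0.00206314  0.00326165]
0 [315.51094372 321.52271474]
-0.008 [315.54414118 331.96577263]
0.011 [315.47017881 308.61579435]
```

Emit:
apply_moves(plan="0 0.1 0 0 0 0 0.55; 0 0.1 0 0 0 0 0.55; 0 0 0 0 0 0 0.55; 0 0 0 0 0 0 0.55; 0 0 0 0 0 0 0.55")

```text
time_s: 4.55
eef_pos: [0.5182, 0.2189, 0.0633]
eef_rot: [-0.472, 0.472, 0.527, -0.526]
wrist_force: [-1.4, 0.4, -0.5]
opening: 0.556
```

```bash
python3 - <<'E'
from h import *
im=ctrl.camera("wrist");cv2.imwrite("pics/w3.png",im[:,:,::-1])
o,M=st()
im=im.astype(int)
r,g,b=im[...,0],im[...,1],im[...,2]
m=(r>180)&(g<90)&(b<90); m[:, :290]=0; m[:,340:]=0; m[:290]=0;m[350:]=0
v,u=np.nonzero(m); print(u.mean(),v.mean(),len(u)); 
for z in (.062,.066,.07):
    X=atz("wrist",u.mean(),v.mean(),z); print(z,X,"tool delta",M.T@(X-o['eef_pos']))
E
```

```text
t 4.6 p [0.5181 0.2189 0.0631] F [-0.8  0.2  0.1] open 0.553 q [ 0.19  0.38  1.76 -0.    1.   -1.49]
toolx [-0.109  0.994  0.   ] tooly [ 0.001  0.    -1.   ] toolz [-0.994 -0.109 -0.001]
314.37264957264955 324.8957264957265 585
0.062 [0.52038946 0.2186765  0.062     ] tool delta [-0.00046445  0.00108676 -0.00225862]
0.066 [0.51797005 0.21841924 0.066     ] tool delta [-0.00045629 -0.00291652  0.00016902]
0.07 [0.51555064 0.21816198 0.07      ] tool delta [-0.00044813 -0.0069198   0.00259665]
```

Aligned on the knob to under 0.5 mm. Lowering and gripping.

Emit:
apply_moves(plan="0 0.13 0 0 0 0 0.55; 0 0.13 0 0 0 0 0.55; 0 0 0 0 0 0 0.55; 0 0 0 0 0 0 0.55; 0 0 0 0 0 0 0.2")

```text
time_s: 5.1
eef_pos: [0.5176, 0.2188, 0.0492]
eef_rot: [0.472, -0.472, -0.526, 0.527]
wrist_force: [-0.1, -0.2, 0.3]
opening: 0.393
```

Emit:
apply_moves(plan="0 0 0 0 0 0 0; 0 0 0 0 0 0 0; 0 0 0 0 0 0 0; 0 0 0 0 0 0 0; 0 0 0 0 0 0 0")

```text
time_s: 5.6
eef_pos: [0.5178, 0.2187, 0.0496]
eef_rot: [-0.472, 0.472, 0.527, -0.526]
wrist_force: [0.6, -2.0, 3.1]
opening: 0.26
```

```bash
python3 - <<'E'
from h import *
im=ctrl.camera("wrist");cv2.imwrite("pics/w4.png",im[:,:,::-1])
o,M=st()
E
```

```text
t 5.65 p [0.5179 0.2187 0.0496] F [-0.6 -2.   2.6] open 0.261 q [ 0.19  0.4   1.76 -0.    0.98 -1.49]
toolx [-0.109  0.994 -0.   ] tooly [ 0.001 -0.    -1.   ] toolz [-0.994 -0.109 -0.001]
```

View pics/w4.png

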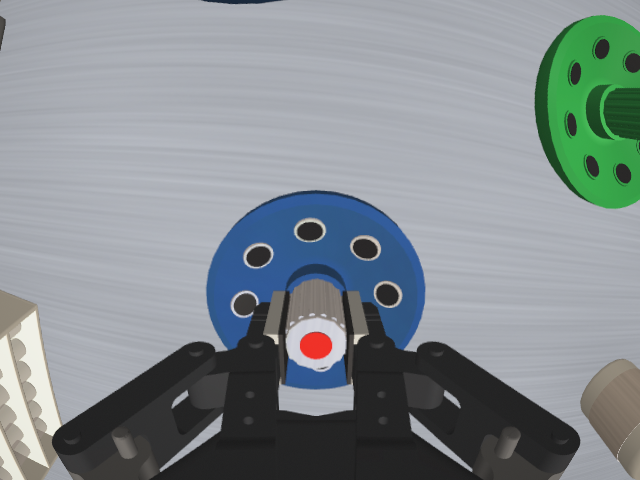

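The fingers have the knob (opening 0.26, about 22-24 mm). Lifting.

Emit:
apply_moves(plan="0 -0.2 0 0 0 0 0; 0 -0.8 0 0 0 0 0; 0 -1 0 0 0 0 0; 0 -1 0 0 0 0 0; 0 -0.6 0 0 0 0 0")

```text
time_s: 6.15
eef_pos: [0.5186, 0.2193, 0.234]
eef_rot: [-0.471, 0.473, 0.528, -0.525]
wrist_force: [0.9, -0.2, -2.4]
opening: 0.26
```

Emit:
apply_moves(plan="0 0 0 0 0 0 0; 0 0 0 0 0 0 0; 0 0 0 0 0 0 0; 0 0 0 0 0 0 0; 0 0 0 0 0 0 0")

```text
time_s: 6.65
eef_pos: [0.5168, 0.2186, 0.2276]
eef_rot: [0.473, -0.471, -0.526, 0.527]
wrist_force: [-0.2, -0.4, -2.6]
opening: 0.264
```

```bash
python3 - <<'E'
from h import *
im=ctrl.camera("wrist");cv2.imwrite("pics/w5.png",im[:,:,::-1])
o,M=st()
im=im.astype(int)
r,g,b=im[...,0],im[...,1],im[...,2]
m=(r>180)&(g<90)&(b<90); m[:, :270]=0; m[:,360:]=0; m[:290]=0;m[400:]=0
v,u=np.nonzero(m); print(u.mean(),v.mean(),len(u)); 
zt=o['eef_pos'][2]+.066-.0496
X=atz("wrist",u.mean(),v.mean(),zt); print(X,"tool delta",M.T@(X-o['eef_pos']))
T=np.array([.491,-.278,o['eef_pos'][2]]); print("to spindle tool",M.T@(T-o['eef_pos']))
E
```

```text
t 6.7 p [0.517  0.2186 0.2279] F [-0.  -0.1 -2.7] open 0.257 q [ 0.19  0.17  1.65  0.    1.32 -1.49]
toolx [-0.109  0.994 -0.   ] tooly [-0.002 -0.    -1.   ] toolz [-0.994 -0.109  0.002]
315.5908396946565 345.0931297709924 655
[0.51748453 0.21870762 0.24430636] tool delta [ 1.79952748e-05 -1.64012216e-02 -4.71214347e-04]
to spindle tool [-4.90846959e-01  2.82422935e-04  7.99159617e-02]
```

View pics/w5.png

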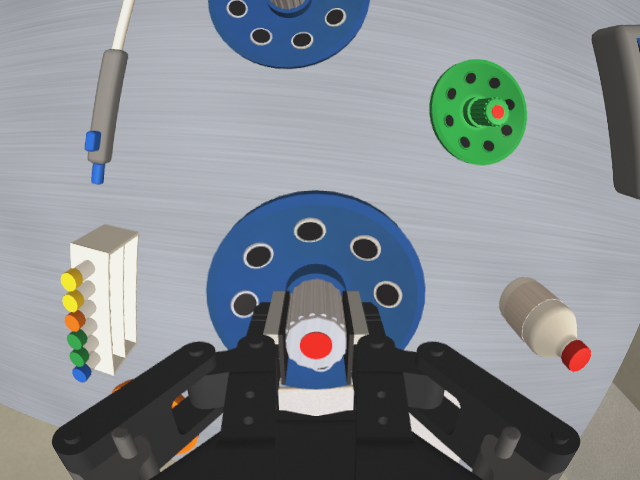

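The pixel position of the knob is unchanged, so it didn't slip. The weight is about 2.7 N. Carrying it to 0.12 m short of the spindle for another look.

Emit:
apply_moves(plan="-0.4 0 0.1 0 0 0 0; -0.8 0 0.2 0 0 0 0; -0.8 0 0.2 0 0 0 0; -0.8 0 0.2 0 0 0 0; -0.8 0 0.2 0 0 0 0")

```text
time_s: 7.2
eef_pos: [0.4919, 0.0336, 0.2289]
eef_rot: [0.472, -0.472, -0.527, 0.527]
wrist_force: [0.9, -0.6, -2.6]
opening: 0.262
```

Emit:
apply_moves(plan="-0.8 0 0.2 0 0 0 0; -0.8 0 0.2 0 0 0 0; -0.8 0 0.2 0 0 0 0; -0.8 0 0.2 0 0 0 0; -0.4 0 0.1 0 0 0 0")

```text
time_s: 7.7
eef_pos: [0.4667, -0.1519, 0.2291]
eef_rot: [0.473, -0.473, -0.526, 0.526]
wrist_force: [-0.0, 0.6, -1.8]
opening: 0.26
```

Emit:
apply_moves(plan="0 0 0 0 0 0 0; 0 0 0 0 0 0 0; 0 0 0 0 0 0 0; 0 0 0 0 0 0 0; 0 0 0 0 0 0 0")

```text
time_s: 8.2
eef_pos: [0.4675, -0.148, 0.2292]
eef_rot: [-0.472, 0.472, 0.527, -0.527]
wrist_force: [0.4, -0.5, -2.2]
opening: 0.26
```

```bash
python3 - <<'E'
from h import *
im=ctrl.camera("wrist");cv2.imwrite("pics/w6.png",im[:,:,::-1])
o,M=st()
np.save("w6pose.npy",np.r_[o['eef_pos']])
k=ctrl.get_calibration("wrist");np.savez("w6.npz",R=k['R'],t=k['t'])
print(proj("wrist",[.4905,-.2775,.1]))
im=ctrl.camera("side");cv2.imwrite("pics/s6.png",im[:,:,::-1])
E
```

```text
t 8.25 p [ 0.4675 -0.1481  0.2293] F [ 0.   0.1 -2.3] open 0.26 q [-0.55  0.    1.83  0.    1.31 -2.23]
toolx [-0.11   0.994  0.   ] tooly [ 0.  0. -1.] toolz [-0.994 -0.11  -0.   ]
[149.34570243 241.25995111]
```

View pics/w6.png

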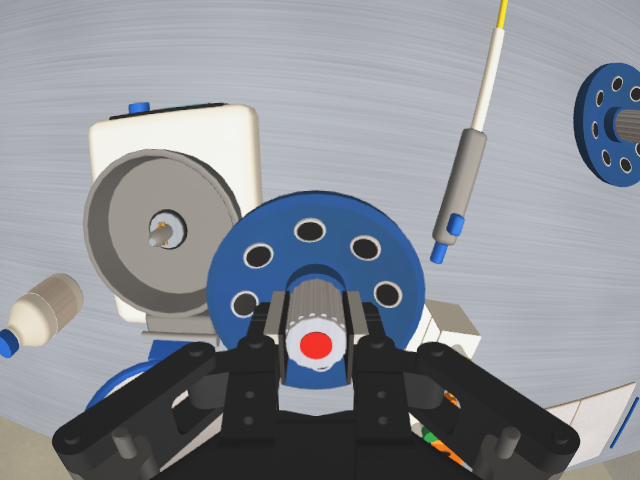

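View pics/s6.png

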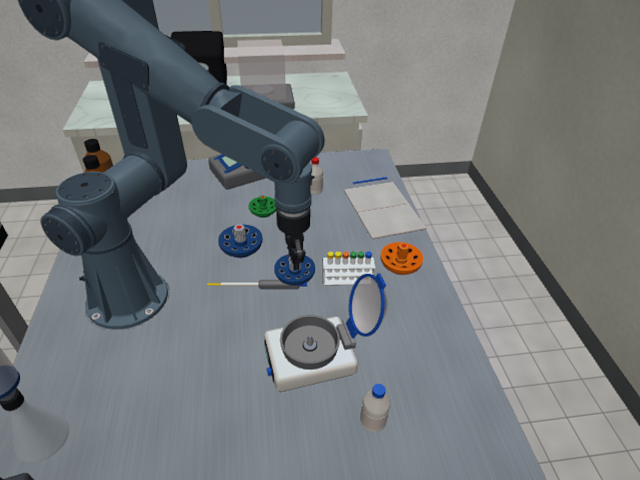

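The wrist view shows the spindle tip at about (152, 240) and the flange at about (167, 229). Zooming in on it.

```bash
python3 - <<'E'
import cv2
im=cv2.imread("pics/w6.png"); cv2.imwrite("pics/w6z.png",cv2.resize(im[200:260,130:210],None,fx=8,fy=8,interpolation=cv2.INTER_CUBIC))
E
```

```text
(no output)
```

View pics/w6z.png

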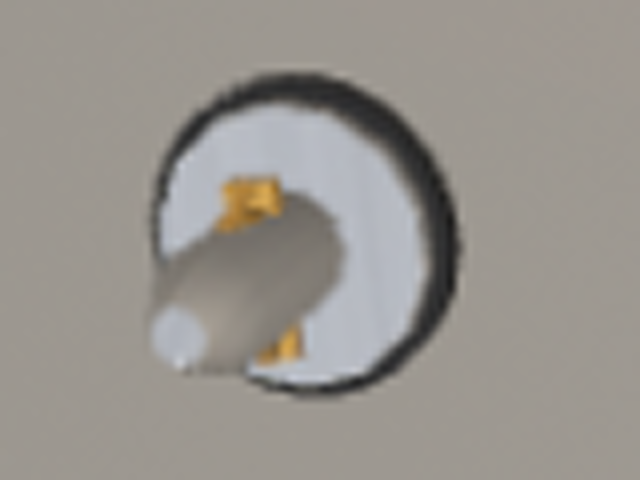

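```bash
python3 - <<'E'
from h import *
np.set_printoptions(precision=4,suppress=True)
tip=(152.3,241.6); fl=(166.4,230)
print("wrist tip",[atz("wrist",*tip,z) for z in(.096,.1,.104)]); print("wrist fl",[atz("wrist",*fl,z) for z in (.066,.07,.074)])
print("tri tip",tri([("wrist",*tip),("scene",210,250.5),("side",310,336.5)]),tri([("wrist",*tip),("side",310,336.5)]),tri([("wrist",*tip),("scene",210,250.5)]))
print("tri fl",tri([("wrist",*fl),("scene",211.8,258.7),("side",309.8,345)]),tri([("wrist",*fl),("side",309.8,345)]))
# intersection: vertical axis: find xy,z with tip - flange 30 mm
from scipy.optimize import least_squares
f=lambda p: np.r_[proj("wrist",[p[0],p[1],p[2]+.03])-tip, proj("wrist",p)-fl]
s=least_squares(f,[.49,-.278,.07],x_scale=.01);print("wrist axis",s.x,s.fun)
E
```

```text
wrist tip [array([ 0.492 , -0.2768,  0.096 ]), array([ 0.4905, -0.275 ,  0.1   ]), array([ 0.4889, -0.2732,  0.104 ])]
wrist fl [array([ 0.4912, -0.2763,  0.066 ]), array([ 0.4899, -0.2746,  0.07  ]), array([ 0.4885, -0.273 ,  0.074 ])]
tri tip (array([ 0.4907, -0.2769,  0.0973]), [np.float64(0.000987795144286627), np.float64(0.0005717710010827625), np.float64(0.0005935162834616908)]) (array([ 0.4911, -0.2766,  0.0966]), [np.float64(0.000672633061560822), np.float64(0.0006726330615606675)]) (array([ 0.4911, -0.2766,  0.098 ]), [np.float64(0.0006643886083265145), np.float64(0.0006643886083266207)])
tri fl (array([ 0.4909, -0.2776,  0.0639]), [np.float64(0.0011208633978329662), np.float64(0.0005086447314517251), np.float64(0.000928281296170877)]) (array([ 0.491 , -0.2773,  0.0638]), [np.float64(0.0009844875407898034), np.float64(0.0009844875407897876)])
wrist axis [ 0.4861 -0.2701  0.081 ] [-0.0735 -0.0911  0.0797  0.1005]
```

Emit:
apply_moves(plan="-0.5 0 -0.03 0 0 0 0; -0.7 0 -0.04 0 0 0 0; -0.7 0 -0.05 0 0 0 0; -0.5 0 -0.03 0 0 0 0; -0.21 0 -0.02 0 0 0 0")

```text
time_s: 8.8
eef_pos: [0.4902, -0.2797, 0.2292]
eef_rot: [0.472, -0.473, -0.526, 0.526]
wrist_force: [0.5, 0.2, -2.3]
opening: 0.258
```

Emit:
apply_moves(plan="0 0.3 0 0 0 0 0; 0 0.4 0 0 0 0 0; 0 0.3 0 0 0 0 0; 0 0 0 0 0 0 0; 0 0 0 0 0 0 0")

```text
time_s: 9.3
eef_pos: [0.4899, -0.2767, 0.1789]
eef_rot: [-0.472, 0.471, 0.527, -0.527]
wrist_force: [0.6, 0.3, -1.9]
opening: 0.263
```

```bash
python3 - <<'E'
from h import *
o,M=st()
im=ctrl.camera("wrist");cv2.imwrite("pics/w7.png",im[:,:,::-1])
a=ctrl.camera("side");b=ctrl.camera("scene")
cv2.imwrite("pics/sc7.png",np.hstack([cv2.resize(a[270:395,250:380,::-1],None,fx=3,fy=3,interpolation=2),cv2.resize(b[190:315,150:280,::-1],None,fx=3,fy=3,interpolation=2)]))
E
```

```text
t 9.3 p [ 0.4899 -0.2767  0.1789] F [ 0.6  0.3 -1.9] open 0.263 q [-0.73  0.22  1.7   0.    1.23 -2.41]
toolx [-0.11   0.994  0.001] tooly [-0.001  0.001 -1.   ] toolz [-0.994 -0.11   0.001]
```

View pics/sc7.png

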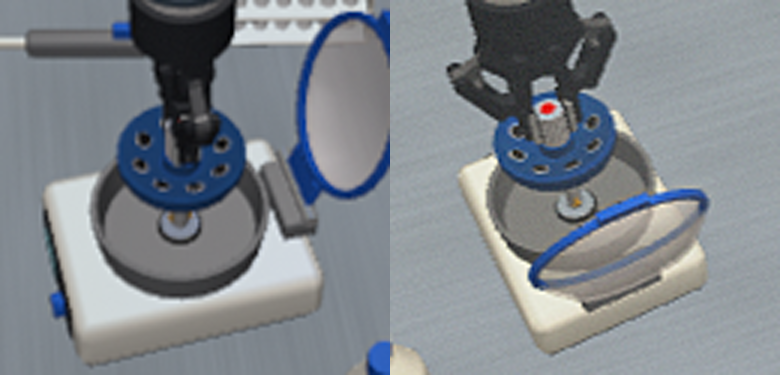

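View pics/w7.png

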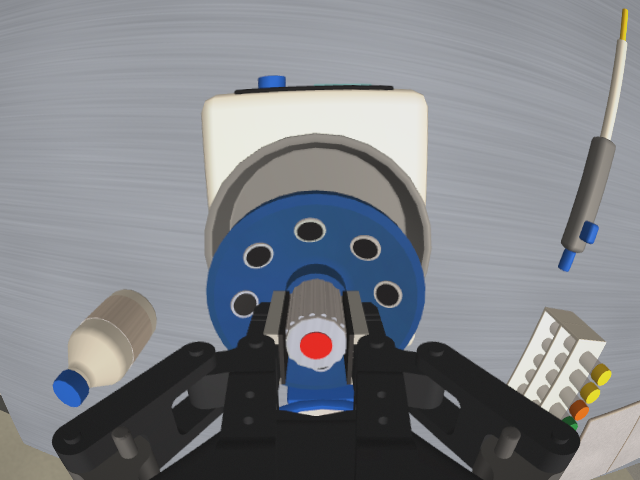

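The rotor is centred above the bowl and spindle in all views. Lowering gently and watching the forces.

Emit:
apply_moves(plan="0 0.2 0 0 0 0 0; 0 0.2 0 0 0 0 0; 0 0.1 0 0 0 0 0; 0 0.06 0 0 0 0 0; 0 0.06 0 0 0 0 0")

```text
time_s: 9.95
eef_pos: [0.4899, -0.2777, 0.1478]
eef_rot: [0.472, -0.472, -0.527, 0.527]
wrist_force: [0.4, 1.2, -3.3]
opening: 0.264
```

Emit:
apply_moves(plan="0 0.04 0 0 0 0 0; 0 0.04 0 0 0 0 0; 0 0.04 0 0 0 0 0; 0 0.04 0 0 0 0 0; 0 0 0 0 0 0 0")

```text
time_s: 10.45
eef_pos: [0.4899, -0.2769, 0.1398]
eef_rot: [-0.472, 0.471, 0.527, -0.526]
wrist_force: [0.3, 3.7, -1.4]
opening: 0.26
```

Emit:
apply_moves(plan="0.01 0.02 0 0 0 0 0; 0.01 0.02 0 0 0 0 0; 0 0.02 0 0 0 0 0; 0 0 0 0 0 0 0; 0 0 0 0 0 0 0")

```text
time_s: 10.95
eef_pos: [0.4899, -0.2767, 0.1372]
eef_rot: [0.472, -0.472, -0.527, 0.527]
wrist_force: [1.0, 2.3, -1.9]
opening: 0.26
```

```bash
python3 - <<'E'
from h import *
st(); print(ctrl.get_obs()['torque'].round(2))
E
```

```text
t 10.95 p [ 0.4899 -0.2767  0.1372] F [ 1.   2.3 -1.9] open 0.26 q [-0.73  0.27  1.73 -0.    1.14 -2.41]
toolx [-0.109  0.994  0.   ] tooly [-0.  0. -1.] toolz [-0.994 -0.109  0.   ]
[ 0.51 -0.05 -0.04]
```

Emit:
apply_moves(plan="0.02 0.02 0 0 0 0 0; 0 0.02 0 0 0 0 0; 0 0.02 0 0 0 0 0; 0 0 0 0 0 0 0; 0 0 0 0 0 0 0")

```text
time_s: 11.45
eef_pos: [0.4898, -0.2759, 0.1343]
eef_rot: [0.472, -0.472, -0.526, 0.527]
wrist_force: [0.5, -0.7, -2.3]
opening: 0.256
```

```bash
python3 - <<'E'
from h import *
st(); print(ctrl.get_obs()['torque'].round(2))
E
```

```text
t 11.45 p [ 0.4898 -0.2759  0.1343] F [ 0.5 -0.7 -2.3] open 0.256 q [-0.72  0.27  1.73 -0.    1.14 -2.4 ]
toolx [-0.109  0.994 -0.   ] tooly [ 0. -0. -1.] toolz [-0.994 -0.109 -0.   ]
[-0.   -0.01  0.  ]
```

Lateral force is gone, so the bore is over the spindle. Continuing to the noses.

Emit:
apply_moves(plan="0 0.02 0 0 0 0 0; 0 0.02 0 0 0 0 0; 0 0.02 0 0 0 0 0; 0 0.02 0 0 0 0 0; 0 0 0 0 0 0 0")

```text
time_s: 11.95
eef_pos: [0.4902, -0.276, 0.1309]
eef_rot: [-0.472, 0.472, 0.527, -0.527]
wrist_force: [-1.0, 0.8, 3.5]
opening: 0.26
```

Emit:
apply_moves(plan="0 0.02 0 0 0 0 0; 0 0.02 0 0 0 0 0; 0 0 0 0 0 0 0; 0 0 0 0 0 0 0; 0 0 0 0 0 0 0")

```text
time_s: 12.45
eef_pos: [0.4903, -0.276, 0.129]
eef_rot: [-0.471, 0.472, 0.527, -0.527]
wrist_force: [-1.5, 1.1, 5.2]
opening: 0.263
```

```bash
python3 - <<'E'
from h import *
st(); print(ctrl.get_obs()['torque'].round(2))
E
```

```text
t 12.45 p [ 0.4903 -0.276   0.129 ] F [-1.5  1.1  5.2] open 0.263 q [-0.72  0.28  1.73  0.    1.13 -2.4 ]
toolx [-0.109  0.994 -0.001] tooly [ 0.001 -0.001 -1.   ] toolz [-0.994 -0.109 -0.001]
[ 0.22  0.16 -0.02]
```

Emit:
apply_moves(plan="0 0.02 0 0 0 0 0; 0 0.02 0 0 0 0 0; 0 0 0 0 0 0 0; 0 0 0 0 0 0 0; 0 0 0 0 0 0 0")

```text
time_s: 12.95
eef_pos: [0.4897, -0.2758, 0.1259]
eef_rot: [0.472, -0.472, -0.526, 0.527]
wrist_force: [0.3, -1.5, -1.9]
opening: 0.258
```

Emit:
apply_moves(plan="0 0.02 0 0 0 0 0; 0 0 0 0 0 0 0; 0 0 0 0 0 0 0; 0 0 0 0 0 0 0; 0 0 0 0 0 0 0")

```text
time_s: 13.45
eef_pos: [0.4898, -0.2757, 0.1253]
eef_rot: [-0.472, 0.472, 0.527, -0.527]
wrist_force: [0.9, 0.5, 1.0]
opening: 0.257
```

Emit:
apply_moves(plan="0 0.02 0 0 0 0 0; 0 0 0 0 0 0 0; 0 0 0 0 0 0 0; 0 0 0 0 0 0 0; 0 0 0 0 0 0 0")

```text
time_s: 13.95
eef_pos: [0.4898, -0.2756, 0.1242]
eef_rot: [-0.472, 0.472, 0.527, -0.527]
wrist_force: [-0.2, 1.1, 1.6]
opening: 0.262
```

Emit:
apply_moves(plan="0 0.02 0 0 0 0 0; 0 0 0 0 0 0 0; 0 0 0 0 0 0 0; 0 0 0 0 0 0 0; 0 0 0 0 0 0 0")

```text
time_s: 14.45
eef_pos: [0.4898, -0.2756, 0.1232]
eef_rot: [-0.472, 0.472, 0.527, -0.527]
wrist_force: [-0.1, 0.8, 1.5]
opening: 0.263
```

```bash
python3 - <<'E'
from h import *
st(); print(ctrl.get_obs()['torque'].round(2))
a=ctrl.camera("side");b=ctrl.camera("wrist")
cv2.imwrite("pics/s8.png",cv2.resize(a[270:395,250:380,::-1],None,fx=4,fy=4,interpolation=2))
cv2.imwrite("pics/w8.png",b[:,:,::-1])
E
```

```text
t 14.45 p [ 0.4898 -0.2756  0.1232] F [-0.1  0.8  1.5] open 0.263 q [-0.72  0.29  1.74  0.    1.12 -2.4 ]
toolx [-0.109  0.994  0.   ] tooly [-0.  0. -1.] toolz [-0.994 -0.109  0.   ]
[ 0.2  -0.03 -0.04]
```

View pics/s8.png

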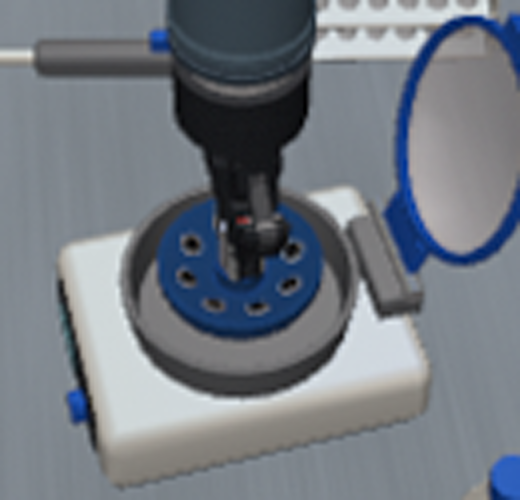

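View pics/w8.png

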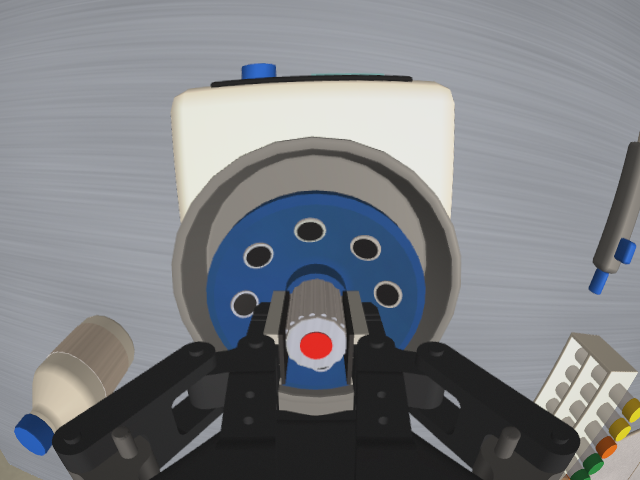

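Past the noses: peak push about 8 N at underside 0.079-0.081, so the seat is near 0.068. Continuing in 1 mm steps.

Emit:
apply_moves(plan="0 0.02 0 0 0 0 0; 0 0.02 0 0 0 0 0; 0 0 0 0 0 0 0; 0 0 0 0 0 0 0; 0 0 0 0 0 0 0")

```text
time_s: 15.05
eef_pos: [0.4896, -0.2756, 0.121]
eef_rot: [0.472, -0.472, -0.526, 0.527]
wrist_force: [0.7, -0.4, -1.6]
opening: 0.261
```

Emit:
apply_moves(plan="0 0.02 0 0 0 0 0; 0 0 0 0 0 0 0; 0 0 0 0 0 0 0; 0 0 0 0 0 0 0; 0 0 0 0 0 0 0")

```text
time_s: 15.55
eef_pos: [0.4899, -0.2757, 0.1205]
eef_rot: [0.472, -0.472, -0.527, 0.527]
wrist_force: [-1.4, 1.3, 3.0]
opening: 0.261
```

Emit:
apply_moves(plan="0 0.01 0 0 0 0 0; 0 0 0 0 0 0 0; 0 0 0 0 0 0 0; 0 0 0 0 0 0 0; 0 0 0 0 0 0 0")

```text
time_s: 16.05
eef_pos: [0.4899, -0.2757, 0.1203]
eef_rot: [0.472, -0.472, -0.527, 0.527]
wrist_force: [-2.6, 1.7, 5.9]
opening: 0.263
```

Emit:
apply_moves(plan="0 0.01 0 0 0 0 0; 0 0.01 0 0 0 0 0; 0 0 0 0 0 0 0; 0 0 0 0 0 0 0; 0 0 0 0 0 0 0")

```text
time_s: 16.55
eef_pos: [0.49, -0.2758, 0.12]
eef_rot: [0.472, -0.472, -0.527, 0.527]
wrist_force: [-3.7, 2.5, 10.5]
opening: 0.263
```

Emit:
apply_moves(plan="0 0.01 0 0 0 0 0; 0 0.01 0 0 0 0 0; 0 0 0 0 0 0 0; 0 0 0 0 0 0 0; 0 0 0 0 0 0 0")

```text
time_s: 17.05
eef_pos: [0.4901, -0.2759, 0.1197]
eef_rot: [0.472, -0.472, -0.527, 0.527]
wrist_force: [-6.0, 4.3, 15.7]
opening: 0.262
```

Push is now about 18 N, and dz/dF matches the drive's 20 N/mm, so it is seated hard. Unloading, then tugging gradually. The wrist will read about -17 N including the 2.4 N weight.

Emit:
apply_moves(plan="0 -0.02 0 0 0 0 0; 0 -0.02 0 0 0 0 0; 0 -0.02 0 0 0 0 0; 0 0 0 0 0 0 0; 0 0 0 0 0 0 0")

```text
time_s: 17.55
eef_pos: [0.4899, -0.2758, 0.1206]
eef_rot: [-0.472, 0.472, 0.527, -0.527]
wrist_force: [-0.6, -0.1, 0.3]
opening: 0.263
```

Emit:
apply_moves(plan="0 -0.02 0 0 0 0 0; 0 -0.01 0 0 0 0 0; 0 0 0 0 0 0 0; 0 0 0 0 0 0 0; 0 0 0 0 0 0 0")

```text
time_s: 18.05
eef_pos: [0.4898, -0.2757, 0.1222]
eef_rot: [0.472, -0.472, -0.527, 0.527]
wrist_force: [-0.0, -0.1, -2.9]
opening: 0.256
```

Emit:
apply_moves(plan="0 -0.02 0 0 0 0 0; 0 0 0 0 0 0 0; 0 0 0 0 0 0 0; 0 0 0 0 0 0 0; 0 0 0 0 0 0 0")

```text
time_s: 18.55
eef_pos: [0.4896, -0.2755, 0.1229]
eef_rot: [0.472, -0.472, -0.527, 0.527]
wrist_force: [1.6, -0.6, -8.7]
opening: 0.26
```

Emit:
apply_moves(plan="0 -0.02 0 0 0 0 0; 0 0 0 0 0 0 0; 0 0 0 0 0 0 0; 0 0 0 0 0 0 0; 0 0 0 0 0 0 0")

```text
time_s: 19.05
eef_pos: [0.4895, -0.2755, 0.1237]
eef_rot: [0.472, -0.472, -0.527, 0.527]
wrist_force: [3.5, -3.0, -18.9]
opening: 0.26
```

Emit:
apply_moves(plan="0 0.003 0 0 0 0 0; 0 0 0 0 0 0 0; 0 0 0 0 0 0 0; 0 0 0 0 0 0 0; 0 0 0 0 0 0 0")

```text
time_s: 19.55
eef_pos: [0.4895, -0.2754, 0.1238]
eef_rot: [0.472, -0.472, -0.527, 0.527]
wrist_force: [2.5, -2.6, -21.1]
opening: 0.259
```

Emit:
apply_moves(plan="0 0 0 0 0 0 0; 0 0 0 0 0 0 0; 0 0 0 0 0 0 0; 0 0 0 0 0 0 0; 0 0 0 0 0 0 0")

```text
time_s: 20.05
eef_pos: [0.4896, -0.2755, 0.1239]
eef_rot: [-0.472, 0.472, 0.527, -0.527]
wrist_force: [2.0, -2.1, -21.9]
opening: 0.263
```

Emit:
apply_moves(plan="0 0 0 0 0 0 0; 0 0 0 0 0 0 0; 0 0 0 0 0 0 0; 0 0 0 0 0 0 0; 0 0 0 0 0 0 0")

```text
time_s: 20.55
eef_pos: [0.4897, -0.2755, 0.124]
eef_rot: [-0.472, 0.472, 0.527, -0.527]
wrist_force: [0.1, -1.5, -21.4]
opening: 0.261
```

The pull creeps up, as if the controller has integral action. Easing it down to about 15 N.

Emit:
apply_moves(plan="0 0.005 0 0 0 0 0; 0 0 0 0 0 0 0; 0 0 0 0 0 0 0; 0 0 0 0 0 0 0; 0 0 0 0 0 0 0")

```text
time_s: 21.05
eef_pos: [0.4897, -0.2756, 0.1239]
eef_rot: [-0.472, 0.472, 0.527, -0.527]
wrist_force: [0.0, 0.3, -21.4]
opening: 0.258
```

Emit:
apply_moves(plan="0 0.008 0 0 0 0 0; 0 0 0 0 0 0 0; 0 0 0 0 0 0 0; 0 0 0 0 0 0 0; 0 0 0 0 0 0 0")

```text
time_s: 21.55
eef_pos: [0.4898, -0.2756, 0.1236]
eef_rot: [-0.472, 0.472, 0.527, -0.527]
wrist_force: [-0.5, 1.3, -17.5]
opening: 0.262
```

Emit:
apply_moves(plan="0 0 0 0 0 0 0; 0 0 0 0 0 0 0; 0 0 0 0 0 0 0; 0 0 0 0 0 0 0; 0 0 0 0 0 0 0")

```text
time_s: 22.05
eef_pos: [0.4898, -0.2757, 0.1235]
eef_rot: [-0.472, 0.472, 0.527, -0.527]
wrist_force: [-0.7, 1.6, -16.6]
opening: 0.26
```

Emit:
apply_moves(plan="0 0 0 0 0 0 0; 0 0 0 0 0 0 0; 0 0 0 0 0 0 0; 0 0 0 0 0 0 0; 0 0 0 0 0 0 0")

```text
time_s: 22.55
eef_pos: [0.4898, -0.2757, 0.1235]
eef_rot: [-0.472, 0.472, 0.527, -0.527]
wrist_force: [-1.4, 2.1, -15.9]
opening: 0.26
```

Emit:
apply_moves(plan="0 0 0 0 0 0 0; 0 0 0 0 0 0 0; 0 0 0 0 0 0 0; 0 0 0 0 0 0 0; 0 0 0 0 0 0 0")

```text
time_s: 23.05
eef_pos: [0.4898, -0.2757, 0.1235]
eef_rot: [-0.472, 0.472, 0.527, -0.527]
wrist_force: [-0.6, 2.8, -16.0]
opening: 0.261
```

```bash
python3 - <<'E'
from h import *
st(); print(ctrl.get_obs()['torque'].round(2))
b=ctrl.camera("wrist"); st()
cv2.imwrite("pics/w9.png",b[:,:,::-1])
im=b.astype(int)
r,g,b=im[...,0],im[...,1],im[...,2]
m=(r>180)&(g<90)&(b<90); m[:, :270]=0; m[:,360:]=0; m[:290]=0;m[400:]=0
v,u=np.nonzero(m); print(u.mean(),v.mean(),len(u))
E
```

```text
t 23.05 p [ 0.4898 -0.2757  0.1235] F [ -0.6   2.8 -16. ] open 0.261 q [-0.72  0.29  1.74  0.    1.12 -2.4 ]
toolx [-0.109  0.994 -0.   ] tooly [ 0. -0. -1.] toolz [-0.994 -0.109 -0.   ]
[0.42 0.17 0.01]
t 23.1 p [ 0.4898 -0.2757  0.1235] F [ -0.8   2.8 -16.6] open 0.261 q [-0.72  0.29  1.74  0.    1.12 -2.4 ]
toolx [-0.109  0.994 -0.   ] tooly [ 0. -0. -1.] toolz [-0.994 -0.109 -0.   ]
315.818320610687 345.1786259541985 655
```

Locked: about 14 N of pull held for over 1.5 s with no slip in the grip. Lowering back to the seat, then releasing.

Emit:
apply_moves(plan="0 0.02 0 0 0 0 0; 0 0.02 0 0 0 0 0; 0 0.02 0 0 0 0 0; 0 0 0 0 0 0 0; 0 0 0 0 0 0 0")

```text
time_s: 23.6
eef_pos: [0.4907, -0.2765, 0.122]
eef_rot: [0.471, -0.473, -0.527, 0.527]
wrist_force: [-2.2, 3.6, 0.4]
opening: 0.262
```

Emit:
apply_moves(plan="0 0 0 0 0 0 0; 0 0 0 0 0 0 0; 0 0 0 0 0 0 0; 0 0 0 0 0 0 0; 0 0 0 0 0 0 0")

```text
time_s: 24.1
eef_pos: [0.4903, -0.2763, 0.1208]
eef_rot: [0.471, -0.473, -0.526, 0.527]
wrist_force: [-0.0, 0.2, -1.8]
opening: 0.258
```

Emit:
apply_moves(plan="0 0.012 0 0 0 0 0; 0 0 0 0 0 0 0; 0 0 0 0 0 0 0; 0 0 0 0 0 0 0; 0 0 0 0 0 0 0")

```text
time_s: 24.6
eef_pos: [0.4903, -0.2762, 0.1205]
eef_rot: [0.471, -0.473, -0.526, 0.527]
wrist_force: [0.4, -0.6, 3.2]
opening: 0.261
```

Emit:
apply_moves(plan="0 0 0 0 0 0 0; 0 0 0 0 0 0 0; 0 0 0 0 0 0 0; 0 0 0 0 0 0 0; 0 0 0 0 0 0 0")

```text
time_s: 25.1
eef_pos: [0.4902, -0.2762, 0.1204]
eef_rot: [0.471, -0.472, -0.526, 0.527]
wrist_force: [1.7, -2.0, 5.0]
opening: 0.261
```

Seated with a light 5-7 N press. Releasing: opening to 0.55 keeps the fingers inside the rim.

Emit:
apply_moves(plan="0 0 0 0 0 0 0.35; 0 0 0 0 0 0 0.45; 0 0 0 0 0 0 0.55; 0 0 0 0 0 0 0.55; 0 0 0 0 0 0 0.55")

```text
time_s: 25.6
eef_pos: [0.4896, -0.2754, 0.1196]
eef_rot: [-0.472, 0.472, 0.527, -0.527]
wrist_force: [0.4, -0.1, 0.4]
opening: 0.552
```

```bash
python3 - <<'E'
from h import *
st()
b=ctrl.camera("wrist"); cv2.imwrite("pics/w10.png",b[:,:,::-1])
E
```

```text
t 25.6 p [ 0.4896 -0.2754  0.1196] F [ 0.4 -0.1  0.4] open 0.552 q [-0.72  0.29  1.74  0.    1.11 -2.4 ]
toolx [-0.109  0.994  0.001] tooly [-0.001  0.001 -1.   ] toolz [-0.994 -0.109  0.001]
```

View pics/w10.png

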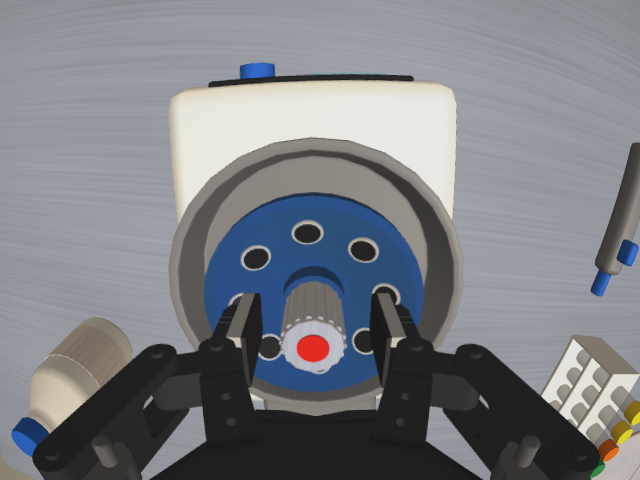

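The fingers are clear of the knob. Retreating straight up.

Emit:
apply_moves(plan="0 -0.2 0 0 0 0 0.55; 0 -0.4 0 0 0 0 0.55; 0 -0.6 0 0 0 0 0.55; 0 -0.6 0 0 0 0 0.55; 0 -0.4 0 0 0 0 0.55")

```text
time_s: 26.15
eef_pos: [0.4905, -0.2763, 0.2333]
eef_rot: [-0.471, 0.473, 0.527, -0.527]
wrist_force: [0.8, -0.8, -0.4]
opening: 0.549
```

Emit:
apply_moves(plan="0 0 0.4 0 0 0 0.55; 0 0 0.4 0 0 0 0.55; 0 0 0 0 0 0 0.55; 0 0 0 0 0 0 0.55; 0 0 0 0 0 0 0.55")

```text
time_s: 26.65
eef_pos: [0.4507, -0.2801, 0.2303]
eef_rot: [-0.472, 0.472, 0.527, -0.526]
wrist_force: [-0.3, -0.7, -0.3]
opening: 0.549
```

```bash
python3 - <<'E'
from h import *
st()
a=ctrl.camera("side"); cv2.imwrite("pics/s11.png",a[:,:,::-1])
b=ctrl.camera("wrist"); cv2.imwrite("pics/w11.png",b[:,:,::-1])
c=ctrl.camera("scene"); cv2.imwrite("pics/c11.png",c[:,:,::-1])
def red(im,x0,x1,y0,y1):
    r,g,b=[im[...,i].astype(int) for i in range(3)]
    m=(r>170)&(g<100)&(b<100);z=np.zeros_like(m);z[y0:y1,x0:x1]=m[y0:y1,x0:x1];v,u=np.nonzero(z);return u.mean(),v.mean(),len(u)
S=red(a,290,335,300,360);C=red(c,190,235,225,265)
print(S,C); print(tri([("side",*S[:2]),("scene",*C[:2])]))
E
```

```text
t 26.65 p [ 0.4507 -0.2801  0.2303] F [-0.3 -0.7 -0.3] open 0.549 q [-0.78  0.09  1.73  0.    1.32 -2.46]
toolx [-0.109  0.994 -0.   ] tooly [ 0.001 -0.    -1.   ] toolz [-0.994 -0.109 -0.001]
(np.float64(309.84615384615387), np.float64(326.6923076923077), 13) (np.float64(206.6153846153846), np.float64(241.3846153846154), 13)
(array([ 0.48996525, -0.27905552,  0.13594811]), [np.float64(0.0006544603189113514), np.float64(0.0006544603189112771)])
```

View pics/s11.png

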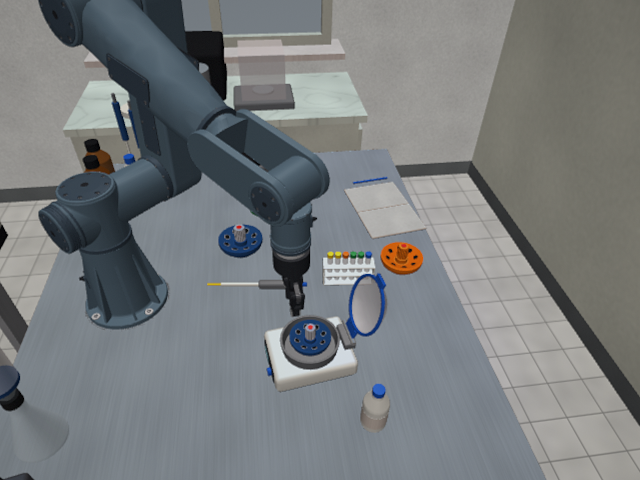

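View pics/w11.png

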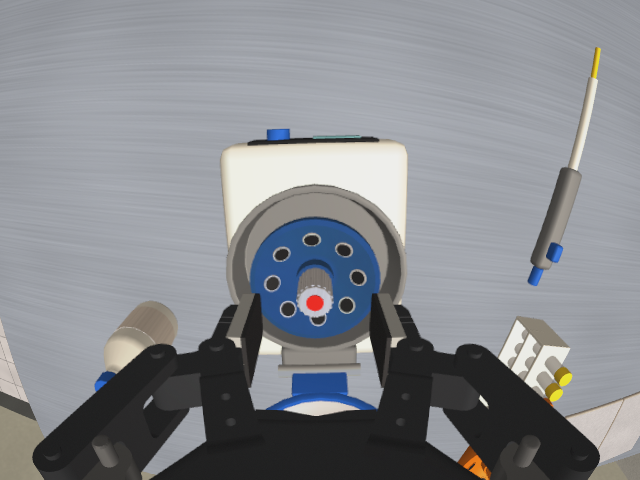

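The rotor sits level in the bowl with its knob top at z ≈ 0.136, which is seat 0.0705 plus 0.066. The gripper is clear and the other items are where they were, so I'm handing in.

```bash
python3 -c "
from bench import ctrl
print(ctrl.hand_in())"
```

```text
the job is handed in; nothing more can be done
None
```

The small blue rotor is locked on the spindle and released, and the job was handed in at about 27 s. The hand-in gave no verdict.

- **Pressing home:** I gripped the rotor by its knob and pressed it straight down, peaking at about 18 N. The contact stiffness matched the spindle's 20 N/mm, so it was fully seated.
- **Tug:** The pull, with the rotor's weight taken off, first crept up to about 19 to 19.5 N. That is above the 15 N aim and close to the 20 N limit. I eased it to 13.5–15 N and held it there for about 1.5 s. The rotor rose only by its play, about 1.5 mm, plus the spindle's give, and the knob did not slip in the grip.
- **Release and last checks:**
  - I set the rotor back down with a light press of about 7 N, opened the fingers and backed the arm away.
  - The knob top was at z ≈ 0.136 m, which agrees with the expected 0.1365 m, and the rotor looked level in the bowl.
  - In the side view the rack, pipette and blue-capped bottle appeared unmoved. The arm hid the red-capped bottle, so I could not check that one.
- **Measurement disagreement:** The cameras disagreed by about 1–2 mm on the spindle's position. I corrected for it by feel while the bore slid over the tip.

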